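Set the marinade tub's dial and snap its vent cap on

ROBOT

A 6-joint arm with a two-finger parallel gripper is mounted at the origin on the work surface. World frame = base frame: x ahead of the robot, y to its left, z up, the work surface at z = 0. Lengths are in m, angles in rad, forces in N, time in s.
With the tool pointing down it reaches from about 0.375 to 0.9 m from the base axis. Payload 3.1 kg.
Tool frame: the origin (TCP) lies on the centre line of the jaws, within the pads' length; the fingertips stand robot.nose_length ahead of it and the grasp point (between the pads) lies 6 mm ahead of it (robot.nose_length is the distance from the TCP to the fingertips, in m); z points along the fingers, y is the line along which they close (so a half turn about z gives the same grasp; the last joint's range is limited). The gripper opens to 87 mm and grips with 3 to 60 N. Pads are 19 mm wide; open, the fingers measure 117 mm over their backs; the gripper's body (75 mm by 190 mm) begins 51 mm behind the grasp point.
Start: joints at [-1.391, 0.527, 1.433, -0, 1.181, -0.178], TCP at [0.219, -0.585, 0.248] pointing down, gripper open.
Joint ranges: [-3.08, 3.08], [-0.75, 2.2], [0.22, 2.44], [-1.43, 4.57], [0, 2.65], [-2.85, 2.85]. Speed limits (rad/s): [2.79, 2.79, 3.14, 3.14, 3.14, 3.14].

INTERFACE

Orientations are given as a unit quaternion [x, y, z, w].
In Python, from rig import robot gives the robot as it stands.
- The arm moves only by the shell command python3 -m crank 'ROWS' [FORCE]. ROWS is JSON, one flat list of numbers, 7 for each row, row after row: the shift along the tool's x, y, z in mm, then the turn, a rotation vector about the tool's x, y, z in degrees, then the closure in counts, from 0 (fully open) to 255 (shut). In form: [x, y, z, ax, ay, az, fingers, x, y, z, ax, ay, az, fingers, ...]. A call has exactly 5 rows; each row is the pose to reach, as a shift and turn from the pose commanded when the call began, along the tool's axes at that moment; what a row does not reach only later rows make up. A row lasts 1/12 s, in which the tool goes at most 41.7 mm and 7.16 degrees, less where a joint would pass 70% of its speed; a pose out of reach is approached as far as the arm can. A call with a gripper value outside its range is refused whole. The fingers move at their own pace and stop on an object; FORCE is the grip in N (left out, the last holds). Time passes only in rows, so rows that repeat a pose let the fingers close, or fill a call up. It gives the time, the measured TCP pose, the force, the opening and the grip force at its end, in the units of the state.
- robot.get_obs(): the state, without advancing time (a new reading comes with each control period).
- robot.camera(name): name is "scene" or "top"; returns a dict with "pixels" (480x640x3 uint8, red, green, blue), "intrinsics" (3x3 intrinsics, pixels), "extrinsics" (4x4, takes a point from camera to world coordinates). Camera axes: x right, y down, z forward; pixel columns grow to the right and rows downward; lengths in m; the calibration is good to about 2 mm. A picture is of the moment at which its call begins. There is no depth.
- robot.hand_in(): hands the job in; it is judged then, once.
The state is a dict: "time": time; "q": joint angles; "joint_velocities": joint speeds; "joint_torque": joint torques, N m; "position": TCP position; "tool_rot": TCP orientation; "ft_force": force on the tool from outside, world axes, zero at the start; "moment": the same for the moment, N m; "grip_width": finger opening in m; "grip_force": force on a finger pad.
Only numpy, scipy, OpenCV 4.12 (cv2) and the standard library are available. Lean on these libraries where they do the work, as an engineer would, in place of code of your own. Each camera call takes 0.05 s, during which the arm holds its last target. There are 200 camera calls.

TASK

Close up the blue marinade tub: first turn the dial on its lid so that the pointer stands on the long, broad mark of the scale. Then take the loose grey vent cap from the ledge, set it on the stud on the lid and press it straight down until it clicks home all the way onto its collar, and keep pressing after the click: finish while still pressing the cap down firmly (about 10 N), do not let go, and leave the other things on the ledge where they are.

Things in the scene. Friction and masses are not known exactly. Their poses are not given: they have to be found in the camera images.
- tub: Blue plastic marinade tub with its lid on, 150 (x) x 230 (y) x 70 mm high, fixed to the ledge; origin under its centre, at ledge height. The lid's top is 70 mm up. On it stand the dial (axis at tub x 0, y +58 mm) and the stud (tub x 0, y -58 mm), nothing else over 2 mm high
- dial (a joint): The dial's angle in rad, growing clockwise seen from above; range 0 to 2.9, starts between 0.2 and 0.75. At 0 the pointer points along the tub's -x, at 1.571 along the tub's +y, to the long mark: the target is 1.571. It stays where it is left; turning takes about 0.06 N m
- dial_grip (a point): On the dial's axis in the middle of its bar grip, 18 mm above the lid; turns with the dial, its -x axis points along the bar to the pointer. The dial is a black disc of 52 mm with a bar across it, 46 mm long, 14 mm thick, from 7 to 29 mm above the lid. A white line on top of one half of the bar and a small white point beyond that end show the pointer
- long_mark (a point): Middle of the long mark on the lid, 36 mm from the dial's axis. The grey scale around the dial has seven white marks 30 degrees apart: six short and thin, and in the middle of the row the long, broad one (16 x 6 mm)
- stud: Grey vent stud on the lid, fixed to the tub; origin on its axis at the lid's top. A collar of 48 mm diameter, 4 mm high, then a core of 24 mm diameter rising 19 mm above the collar, tapering to 16 mm in its last 6 mm. Four round sprung nubs around the core, 8.5 mm above the collar, stand out to 33 mm diameter
- stud_seat (a point): On the stud's axis at the top of the collar, 74 mm above the ledge: the cap's origin is here when home. Set on the stud the cap stops on the nubs 13.4 mm above this; pressing it takes up to about 8 N in the first 5 mm; then the nubs slip over its lip, the force drops (the click) and they pull it down to the collar with up to some 10 N. The collar is a hard stop where the force builds up again
- cap: Loose grey plastic vent cap, about 45 g, standing upright on the ledge, open mouth down; origin at the centre of the mouth's lower edge. Ribbed skirt of 44 mm diameter, 24 mm high, then a round grip of 26 mm diameter from 24 to 48 mm height; fingers may rest on the skirt's shoulder at 24 mm and push there. The mouth's lip has a bore of 28 mm
- pepper_pot: Steel pepper pot, 44 mm diameter, 72 mm high, waisted, no step or skirt; origin under its centre. Leave alone
- molcajete: Heavy dark stone mortar on three feet with its pestle, 176 mm diameter, 105 mm high; origin under its centre. Leave alone
- basting_bowl: Aluminium bowl, 150 mm diameter, 55 mm high; origin under its centre. Leave alone
- tongs: Wooden tongs lying flat, 270 mm along its x, about 65 mm across the open end, 12 mm high; origin under its middle. Leave alone
- grill_brush: Steel grill brush lying bristles down, 235 mm along its x, 50 mm wide, 36 mm high; origin under its middle. Leave alone
- trivet: Hinged cast-aluminium trivet, folded flat, 160 (x) x 85 x 17 mm; origin under its centre. Leave alone
- rub_jar: Amber glass jar with a steel lid, 70 mm diameter, 90 mm high; origin under its centre. Leave alone
Not all that is in view belongs to the job. Several things look just like the cap: the one meant starts farthest from the robot's base.

How it is judged:
On the way, in this order (a step that is already met when the one before it is completed fails the run):
1. the dial's pointer stands on the long mark (value of joint dial between 1.441 and 1.701 rad), for 0.3 s.
2. the cap has clicked home onto the collar and is kept pressed down (z of cap in the frame of stud_seat below 0.0025 m and horizontal distance between cap and stud_seat below 0.004 m and angle between cap's own z axis and vertical below 0.1 rad and contact force between cap and stud above 4 N and contact force between any of the fingers, the arm and cap above 1 N), for 0.2 s.
At the end, for the whole second after the job is handed in: The dial stands within 0.13 rad of the long mark; the cap is home on the stud (within 2.5 mm of its seat in height, 4 mm sideways, upright within 0.1 rad) and the robot, still on it, presses it against the stud with more than 4 N (all of step 1 and all of step 2); the arm keeps its last pose, push and grip.
It fails at once if another thing on the ledge is shifted by more than 25 mm (distance of any of pepper_pot, molcajete, basting_bowl, tongs, grill_brush, trivet, rub_jar from where it was at the start of the episode above 0.025 m).
It also fails if it takes over 67 s, if anything falls off the work surface, if the arm or the gripper's body presses on something with over 40 N, if the wrist force passes 120 N, or if a joint passes its speed limit or range.

## Working session

There is one attempt and no reset: what is moved stays moved. The work goes in short steps, Python scripts to look and compute and a shell command to move; the robot and the scene stay as the last step left them, time stands still between calls to the robot, and variables do not carry over. Pictures are saved under pics/ and viewed, at most 10 in all, crops included, and the job is handed in when it is done.

```bash
mkdir -p pics; ls; python3 - <<'E'
from rig import robot
import cv2,numpy as np
print(robot.nose_length, robot.get_obs())
for n in("scene","top"):
    c=robot.camera(n); np.savez(f"pics/{n}0.npz",**c)
    cv2.imwrite(f"pics/{n}0.png",c["pixels"][...,::-1]); print(c["intrinsics"],c["extrinsics"])
E
```

```text
pics
0.025 {'time': 0.0, 'q': array([-1.39150999e+00,  5.28450300e-01,  1.43387865e+00,  1.95324183e-05,
        1.18138039e+00, -1.78516822e-01]), 'joint_velocities': array([ 0.00063864, -0.00079623, -0.00099849,  0.0001745 , -0.00042213,
       -0.00019873]), 'joint_torque': array([ 8.50667675e-04, -4.40043139e+01, -1.76589167e+01,  6.33046031e-02,
        5.81518596e-02, -1.79606341e-04]), 'position': array([ 0.21878843, -0.58474723,  0.24658884]), 'tool_rot': array([ 9.84039859e-01,  1.77945035e-01,  8.62388628e-06, -1.05834509e-03]), 'ft_force': array([ 0.02702729,  0.02329511, -0.17246601]), 'moment': array([-0.0008004 , -0.03469806, -0.02465585]), 'grip_force': 0.0, 'grip_width': 0.08723015840906283}
[[511.70120315   0.         326.26032884]
 [  0.         511.70120315 237.49252215]
 [  0.           0.           1.        ]] [[ 0.09402347  0.69112734 -0.71659095  1.45614063]
 [ 0.99553226 -0.07153424  0.06163088 -0.07191352]
 [-0.008666   -0.71918416 -0.69476546  0.91147624]
 [ 0.          0.          0.          1.        ]]
[[568.11497342   0.         327.98786488]
 [  0.         568.11497342 237.96957455]
 [  0.           0.           1.        ]] [[-0.01038222 -0.98533914  0.17029089  0.37525796]
 [-0.99983965  0.0077446  -0.0161459  -0.01042743]
 [ 0.01459035 -0.17043122 -0.98526155  1.52610257]
 [ 0.          0.          0.          1.        ]]
```

View pics/top0.png

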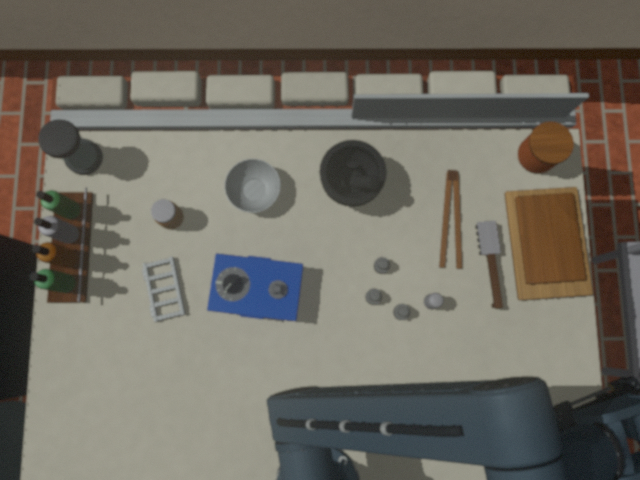

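View pics/scene0.png

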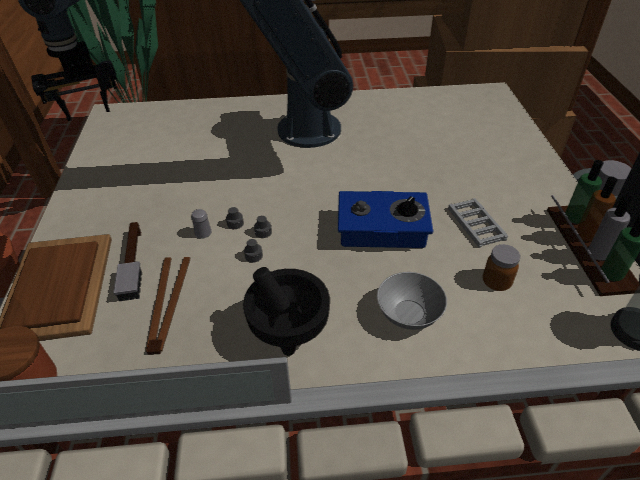

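The top view shows the tub at (255,287) with the dial at (233,284) and the stud at (278,289). The look-alike caps are at (383,265), (375,297) and (402,312), and the pepper pot is at (433,300). In the scene view the caps are at (253,250), (262,226) and (234,217).

```bash
cat > h.py <<'E'
import numpy as np,cv2
from rig import robot
def load(n): return dict(np.load(f"pics/{n}.npz"))
def snap(n,tag):
    c=robot.camera(n); np.savez(f"pics/{tag}.npz",**c); return c
def ray(c,p):
    K,E=c["intrinsics"],c["extrinsics"]
    d=E[:3,:3]@np.linalg.solve(K,[p[0],p[1],1.]); return E[:3,3],d/np.linalg.norm(d)
def plane(c,p,z):
    o,d=ray(c,p); return o+d*(z-o[2])/d[2]
def proj(c,X):
    E=np.linalg.inv(c["extrinsics"]); x=c["intrinsics"]@(E[:3,:3]@np.asarray(X)+E[:3,3]); return x[:2]/x[2]
E
python3 - <<'E'
from h import *
t,s=load("top0"),load("scene0")
for nm,a in(("c1",(383,265)),("c2",(375,297)),("c3",(402,312))):
    p=plane(t,a,.035); print(nm,p,np.hypot(*p[:2]),proj(s,p))
# tub: blue mask
for n,c in(("top",t),("scene",s)):
    im=c["pixels"].astype(int); m=((im[...,2]>90)&(im[...,2]>im[...,0]*2)&(im[...,2]>im[...,1]*1.6)).astype(np.uint8)
    m=cv2.morphologyEx(m,cv2.MORPH_OPEN,np.ones((3,3)))
    cn=max(cv2.findContours(m,0,2)[0],key=cv2.contourArea); ap=cv2.approxPolyDP(cv2.convexHull(cn),4,True)[:,0]
    print(n,[(tuple(a),plane(c,a,.07)[:2].round(4)) for a in ap])
    # dial/stud features: white marks etc.
a=cv2.resize(t["pixels"][245:330,200:315],None,fx=6.9,fy=6.9,interpolation=3)[:300*2]
b=cv2.resize(s["pixels"][180:255,330:440],None,fx=7.2,fy=7.2,interpolation=3)
cv2.imwrite("pics/t1.png",a[:,:793,::-1]);cv2.imwrite("pics/s1.png",b[:,:792,::-1])
E
```

```text
c1 [ 0.55925457 -0.17967875  0.035     ] 0.5874096815043481 [250.62885896 244.97042983]
c2 [ 0.47505944 -0.15641592  0.035     ] 0.5001473899421799 [260.17237137 221.17967791]
c3 [ 0.43537229 -0.22602182  0.035     ] 0.4905455084989212 [233.29495347 212.84441735]
top [((np.int32(217), np.int32(257)), array([0.5794, 0.2525])), ((np.int32(300), np.int32(265)), array([0.5568, 0.0386])), ((np.int32(294), np.int32(318)), array([0.4215, 0.0541])), ((np.int32(210), np.int32(308)), array([0.4488, 0.2672]))]
scene [((np.int32(426), np.int32(194)), array([0.4535, 0.2748])), ((np.int32(431), np.int32(230)), array([0.5883, 0.2549])), ((np.int32(339), np.int32(229)), array([0.5621, 0.036 ])), ((np.int32(340), np.int32(191)), array([0.4179, 0.0549]))]
```

View pics/t1.png

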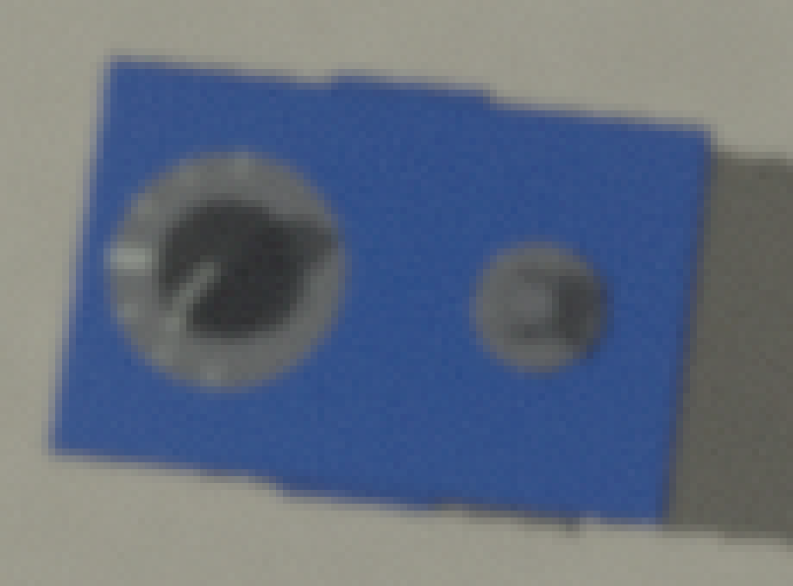

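View pics/s1.png

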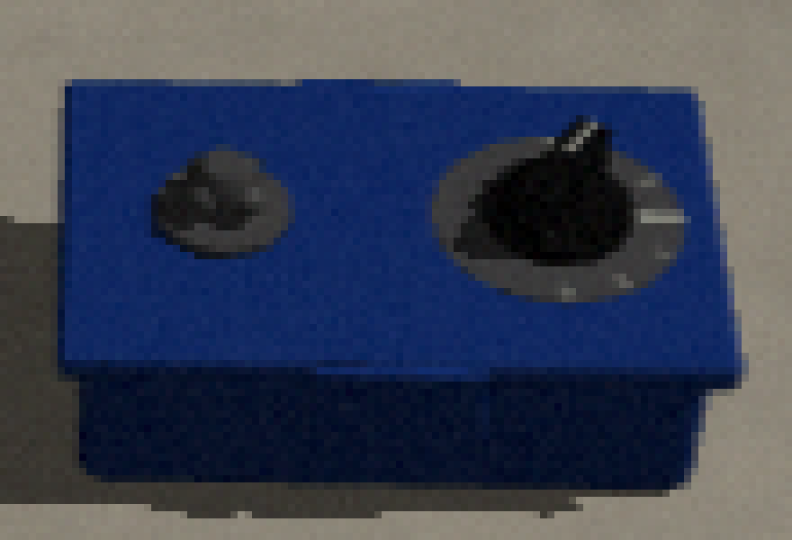

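The top crop shows the dial ring centred at about crop (227,270), i.e. image (232.9,284.1), with the long mark at left crop (128,258) and the white pointer line running down-left from (213,270) to (175,315). The stud collar is at crop (539,309), i.e. image (278.1,289.8). The scene crop agrees.

```bash
python3 - <<'E'
from h import *
t,s=load("top0"),load("scene0")
P={}
for n,c,b in(("top",t,(205,250,306,325)),("scene",s,(336,188,434,232))):
    im=c["pixels"].astype(int); blue=((im[...,2]>im[...,0]*1.5)&(im[...,2]>im[...,1]*1.3)).astype(np.uint8)
    cn=max(cv2.findContours(blue,0,2)[0],key=cv2.contourArea)
    f=np.zeros_like(blue); cv2.drawContours(f,[cn],-1,1,-1)
    hole=cv2.morphologyEx(f&(1-blue),cv2.MORPH_OPEN,np.ones((3,3)))
    for k in cv2.findContours(hole,0,1)[0]:
        if cv2.contourArea(k)<80: continue
        w=np.array([plane(c,p,.0705 if cv2.contourArea(k)>600 else .074)[:2] for p in k[:,0]])
        if n=="top":
            (x,y),r=cv2.minEnclosingCircle((w*1000).astype(np.float32)); e=cv2.fitEllipse((w*1000).astype(np.float32))
            print(n,cv2.contourArea(k),x,y,r,e)
        else: e=cv2.fitEllipse((w*1000).astype(np.float32)); print(n,cv2.contourArea(k),e)
# white line in top
g=t["pixels"].min(2)
print(g[280:296,222:236])
rows=[]
for c,(x,y) in((t,(383,265)),(s,(253,250))):
    k=c["pixels"][y-22:y+22,x-22:x+28]; rows.append(cv2.resize(k,(400,352),interpolation=0))
cv2.imwrite("pics/caps.png",np.hstack(rows)[...,::-1])
E
```

```text
top 244.0 495.35955810546875 95.42959594726562 23.66506576538086 ((495.1917419433594, 95.87583923339844), (44.69403839111328, 45.461673736572266), 117.5678939819336)
top 876.0 510.23175048828125 212.38153076171875 44.28034210205078 ((510.29644775390625, 211.86773681640625), (85.29551696777344, 85.69336700439453), 3.7113001346588135)
scene 177.5 ((494.9360046386719, 97.7016372680664), (43.46760177612305, 50.985389709472656), 74.46732330322266)
scene 589.0 ((513.1107788085938, 212.1883087158203), (82.1572494506836, 87.578857421875), 60.531856536865234)
[[ 97  83  68  60  59  58  58  59  57  56  59  57  54  52]
 [100  79  63  59  58  58  60  58  59  58  58  54  57  50]
 [102  77  62  57  62  58  57  66  67  61  60  57  54  52]
 [ 97  75  61  57  57  62  72  81  83  72  58  51  51  49]
 [ 88  71  60  56  63  69  83  91  90  74  60  53  47  44]
 [ 88  68  57  64  68  80  94  95  81  67  49  53  49  48]
 [ 89  74  65  70  84  96  96  85  69  57  51  50  52  49]
 [ 93  77  74  81  97 102  88  75  59  50  47  49  48  51]
 [ 95  84  82  95 100  94  77  60  52  49  52  48  51  50]
 [ 98  92  89  98  98  84  61  52  49  48  49  50  51  48]
 [102 100 101 101  96  74  56  52  48  51  52  51  50  53]
 [104 106 112 112  99  75  58  54  53  46  53  50  50  49]
 [104 107 114 111  98  77  69  64  59  56  56  53  55  59]
 [101 104 107 106  97  89  80  74  71  70  66  64  66  68]
 [104 106 107 105 100  98  91  91  88  88  84  82  86  84]
 [107 112 110 107 101 102 101  98  96  97  97  96  96  96]]
```

View pics/caps.png

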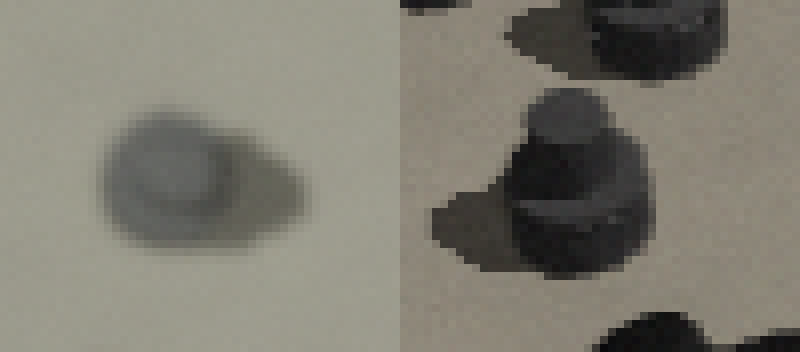

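The left panel (top view) shows the chosen cap's grip top at about image (382.2,263.8). The right panel (scene view) shows it at about (251.5,241.9). Now I'll move towards the dial while computing the rest.

```bash
cat > plan.py <<'E'
import sys
from h import *
from scipy.spatial.transform import Rotation as R
# usage: plan.py x y z psi_deg  -> delta in tool axes (mm, deg)
o=robot.get_obs(); r=R.from_quat(o["tool_rot"]); x=r.as_matrix()[:,0]
print("t %.2f pos"%o["time"],(o["position"]*1000).round(1),"psi %.1f"%np.degrees(np.arctan2(x[1],x[0])),"F",o["ft_force"].round(1),"w %.4f g %.1f q6 %.2f"%(o["grip_width"],o["grip_force"],o["q"][5]))
if len(sys.argv)>1:
    a=list(map(float,sys.argv[1:])); g=R.from_euler("z",a[3],degrees=True)*R.from_quat([1,0,0,0])
    print("delta",r.inv().apply(np.array(a[:3])-o["position"]).__mul__(1000).round(1),(r.inv()*g).as_rotvec(degrees=True).round(1))
E
python3 -m crank '[316,-186,0,0,0,-36,0, 316,-186,0,0,0,-36,0, 316,-186,0,0,0,-36,0, 316,-186,0,0,0,-36,0, 316,-186,0,0,0,-36,0]' 20
python3 plan.py .511 .212 .18 144.4
python3 - <<'E'
from h import *
t,s=load("top0"),load("scene0")
print(plane(t,(382.25,263.75),.048),plane(s,(251.5,241.9),.048))
w=[plane(t,p,.099)[:2] for p in((229.8,283),(225.6,289))]; d=w[1]-w[0]; print(w,np.degrees(np.arctan2(d[1],d[0])))
d=w[1]-np.array([.511,.212]);print(np.degrees(np.arctan2(d[1],d[0])))
E
```

```text
time: 0.52
position: [0.3507, -0.4217, 0.2471]
tool_rot: [0.88, 0.474, 0.0, -0.001]
ft_force: [1.1, -0.3, 0.2]
grip_width: 0.0867
grip_force: 0.0
t 0.52 pos [ 350.7 -421.7  247.1] psi 56.6 F [ 1.1 -0.3  0.2] w 0.0867 g 0.0 q6 -0.50
delta [ 617.3 -214.8   67.7] [ -0.   -0.1 -87.8]
[ 0.56096795 -0.17632121  0.048     ] [ 0.5622061  -0.17611165  0.048     ]
[array([0.50921033, 0.21372512]), array([0.49426114, 0.22393023])] 145.68046907580654
144.5215127188658
```

```bash

python3 -m crank '[617,-215,0,0,0,-36,0, 617,-215,0,0,0,-36,0, 617,-215,0,0,0,-36,0, 617,-215,0,0,0,-36,0, 617,-215,0,0,0,-36,0]' | head -2
python3 plan.py .511 .212 .18 145
```

```text
time: 0.93
position: [0.402, -0.2196, 0.2473]
t 0.93 pos [ 402.  -219.6  247.3] psi 92.4 F [ 1.2 -0.1 -0.4] w 0.0872 g 0.0 q6 -0.79
delta [426.5 127.3  67.5] [ -0.   -0.  -52.6]
```

```bash

python3 -m crank '[426,127,0,0,0,-36,0, 426,127,0,0,0,-36,0, 426,127,0,0,0,-36,0, 426,127,0,0,0,-36,0, 426,127,0,0,0,-36,0]' | head -2
python3 plan.py .511 .212 .16 145
```

```text
time: 1.35
position: [0.4541, -0.018, 0.2475]
t 1.35 pos [454.1 -18.  247.5] psi 128.3 F [ 0.2 -1.2  0.2] w 0.0874 g 0.0 q6 -0.95
delta [145.3 187.2  87.4] [ -0.   -0.  -16.7]
```

```bash

python3 -m crank '[145,187,0,0,0,-17,0, 145,187,0,0,0,-17,0, 145,187,0,0,0,-17,0, 145,187,40,0,0,-17,0, 145,187,80,0,0,-17,0]' | head -2
python3 plan.py .511 .212 .105 145
```

```text
time: 1.77
position: [0.5052, 0.1723, 0.2077]
t 1.77 pos [505.2 172.3 207.7] psi 145.0 F [ 1.1 -0.7  0.7] w 0.0869 g 0.0 q6 -0.84
delta [ 18.6  35.2 102.8] [0.4 0.4 0. ]
```

```bash

python3 -m crank '[18,35,0,0,0,0,0, 18,35,25,0,0,0,0, 18,35,50,0,0,0,0, 18,35,75,0,0,0,0, 18,35,75,0,0,0,0]' | head -2
python3 plan.py .511 .212 .105 145
```

```text
time: 2.18
position: [0.5041, 0.2076, 0.126]
t 2.18 pos [504.1 207.6 126. ] psi 145.0 F [-1.1  0.2  0.6] w 0.0871 g 0.0 q6 -0.77
delta [-3.3  7.6 20.9] [-0.4 -0.4 -0. ]
```

```bash

python3 -m crank '[-3,7,0,0,0,0,0, -3,7,10,0,0,0,0, -3,7,20,0,0,0,0, -3,7,20,0,0,0,0, -3,7,20,0,0,0,0]' | head -2
python3 plan.py .511 .212 .105 145
python3 - <<'E'
from h import *
c=snap("scene","sd1"); k=c["pixels"][130:250,330:490]; cv2.imwrite("pics/sd1.png",cv2.resize(k[...,::-1],(800,600),interpolation=2))
E
```

```text
time: 2.6
position: [0.514, 0.2117, 0.1104]
t 2.60 pos [514.  211.7 110.4] psi 144.9 F [-0.9  0.4  0.9] w 0.0867 g 0.0 q6 -0.77
delta [ 2.7 -1.5  5.5] [-0.  -0.  -0.1]
```

View pics/sd1.png

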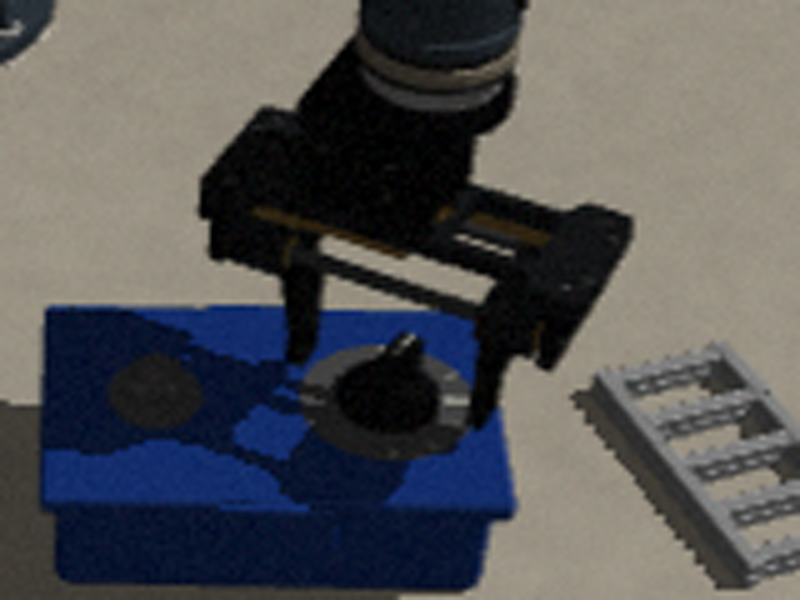

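The picture shows the fingers straddling the dial bar, finger tips at about crop (300,355) and (485,420). I'll lower slightly and close.

```bash

python3 -m crank '[1,-1,4,0,0,0,0, 1,-1,5,0,0,0,100, 1,-1,5,0,0,0,200, 1,-1,5,0,0,0,255, 1,-1,5,0,0,0,255]' 25
python3 -m crank '[0,0,0,0,0,0,255, 0,0,0,0,0,0,255, 0,0,0,0,0,0,255, 0,0,0,0,0,0,255, 0,0,0,0,0,0,255]' 25|head -0
python3 plan.py .511 .212 .105 82.6
```

```text
time: 3.07
position: [0.5129, 0.2117, 0.1056]
tool_rot: [0.301, 0.954, 0.0, 0.0]
ft_force: [-0.7, 0.1, -0.5]
grip_width: 0.0676
grip_force: 0.0
t 3.48 pos [512.8 211.6 105.4] psi 144.9 F [-0.3  0.1  0. ] w 0.0350 g 0.0 q6 -0.77
delta [ 1.7 -0.7  0.4] [-0.   0.  62.3]Exception ignored on flushing sys.stdout:
BrokenPipeError: [Errno 32] Broken pipe
```

```bash

python3 -m crank '[0,0,0,0,0,0,255, 0,0,0,0,0,0,255, 0,0,0,0,0,0,255, 0,0,0,0,0,0,255, 0,0,0,0,0,0,255]' 25
python3 plan.py .511 .212 .105 82.6
```

```text
time: 3.9
position: [0.5124, 0.2106, 0.1054]
tool_rot: [0.301, 0.954, -0.001, -0.0]
ft_force: [-1.4, -5.7, 0.5]
grip_width: 0.0133
grip_force: 24.6
t 3.90 pos [512.4 210.6 105.4] psi 145.0 F [-1.4 -5.7  0.5] w 0.0133 g 24.6 q6 -0.77
delta [2.  0.4 0.4] [-0.1  0.1 62.4]
```

```bash

python3 -m crank '[0,-1,0,0,0,7,255, 0,-1,0,0,0,14,255, 0,-1,0,0,0,21,255, 0,-1,0,0,0,28,255, 0,-1,0,0,0,35,255]' 25
python3 -m crank '[0,0,0,0,0,7,255, 0,0,0,0,0,14,255, 0,0,0,0,0,21,255, 0,0,0,0,0,27,255, 0,0,0,0,0,27,255]' 25
python3 plan.py .511 .212 .105 82.6
```

```text
time: 4.32
position: [0.5108, 0.2092, 0.1054]
tool_rot: [0.576, 0.818, -0.002, -0.001]
ft_force: [-3.2, -7.0, 4.8]
grip_width: 0.0137
grip_force: 24.9
time: 4.73
position: [0.5092, 0.2091, 0.1054]
tool_rot: [0.75, 0.661, -0.004, -0.001]
ft_force: [-4.8, -7.1, 5.9]
grip_width: 0.0139
grip_force: 24.9
t 4.73 pos [509.2 209.1 105.4] psi 82.8 F [-4.8 -7.1  5.9] w 0.0139 g 24.9 q6 0.32
delta [3.1 1.5 0.4] [-0.4  0.2  0.2]
```

```bash

python3 -m crank '[0,0,0,0,0,0,255, 0,0,0,0,0,0,0, 0,0,0,0,0,0,0, 0,0,0,0,0,0,0, 0,0,0,0,0,0,0]' 25|tail -2
python3 -m crank '[0,0,-30,0,0,0,0, 0,0,-60,0,0,0,0, 0,0,-100,0,0,0,0, 0,-40,-110,0,0,0,0, 0,-80,-110,0,0,0,0]' |tail -2
python3 plan.py .5616 -.1762 .2 0
python3 - <<'E'
from h import *
c=snap("top","td2"); k=c["pixels"][245:330,200:315]; cv2.imwrite("pics/td2.png",cv2.resize(k[...,::-1],(793,586),interpolation=3))
E
```

```text
grip_width: 0.0331
grip_force: 0.0
grip_width: 0.0662
grip_force: 0.0
t 5.57 pos [437.3 221.7 219.2] psi 82.8 F [-0.1  1.2 -0.2] w 0.0662 g 0.0 q6 0.37
delta [-379.4  172.8   19.3] [ 0.3 -0.7 82.8]
```

View pics/td2.png

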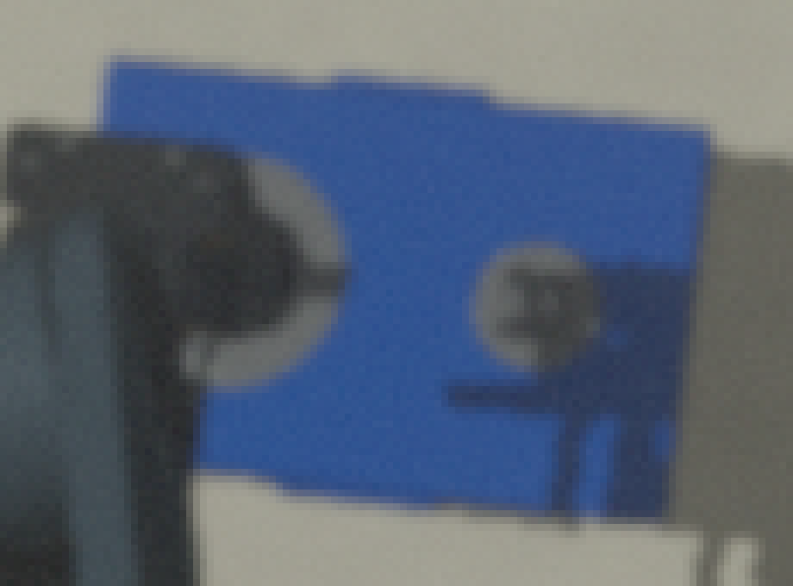

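The hand still hides the dial at crop (230,270), so I'll move on towards the cap and check from there.

```bash

python3 -m crank '[-379,173,0,0,0,36,0, -379,173,0,0,0,36,0, -379,173,0,0,0,36,0, -379,173,0,0,0,36,0, -379,173,0,0,0,36,0]' |head -1
python3 plan.py .5616 -.1762 .2 0
python3 - <<'E'
from h import *
c=snap("scene","sd3"); a=c["pixels"][185:240,330:440]; c=snap("top","td3"); k=c["pixels"][255:312,205:265]; cv2.imwrite("pics/td3.png",np.hstack([cv2.resize(k,(400,380),interpolation=2),cv2.resize(a,(400,380),interpolation=2)])[...,::-1])
E
```

```text
time: 6.03
t 6.03 pos [496.   20.5 215.5] psi 46.8 F [0.1 0.1 0.1] w 0.0867 g 0.0 q6 0.57
delta [-98.6 182.4  15.5] [ 0.  -0.1 46.8]
```

View pics/td3.png

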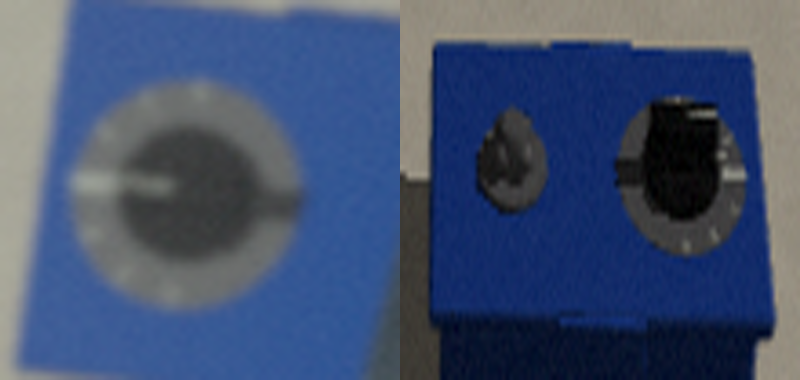

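The pointer line at crop (120–175,185) runs straight into the long mark at (95,185), so the dial is set. Next is the cap.

```bash

python3 -m crank '[-99,182,0,0,0,36,0, -99,182,0,0,0,36,0, -99,182,0,0,0,36,0, -99,182,0,0,0,36,0, -99,182,0,0,0,36,0]' |head -1
python3 plan.py .5616 -.1762 .13 0
```

```text
time: 6.55
t 6.55 pos [ 562.  -175.6  215.2] psi 11.0 F [ 0.9 -0.  -0.1] w 0.0872 g 0.0 q6 0.89
delta [-0.6  0.5 85.2] [-0. -0. 11.]
```

```bash

python3 -m crank '[0,0,0,0,0,5,0, 0,0,0,0,0,11,0, 0,0,0,0,0,11,0, 0,0,0,0,0,11,0, 0,0,0,0,0,11,0]' |head -1
python3 plan.py .5616 -.1762 .13 0
```

```text
time: 6.97
t 6.97 pos [ 561.3 -173.5  215.2] psi 0.5 F [0.6 1.3 1. ] w 0.0869 g 0.0 q6 1.07
delta [ 0.3  2.8 85.2] [-0.   0.   0.5]
```

```bash

python3 -m crank '[0,2,35,0,0,0,0, 0,2,70,0,0,0,0, 0,2,105,0,0,0,0, 0,2,125,0,0,0,0, 0,2,125,0,0,0,0]' |head -1
python3 plan.py .5616 -.1762 .051 0
python3 - <<'E'
from h import *
c=snap("scene","sc4"); a=c["pixels"][170:280,180:340]; cv2.imwrite("pics/sc4.png",cv2.resize(a,(800,550),interpolation=2)[...,::-1])
E
```

```text
time: 7.38
t 7.38 pos [ 558.3 -174.    86.1] psi 0.5 F [ 0.3 -0.4  0.1] w 0.0873 g 0.0 q6 1.07
delta [ 3.6  2.4 35.1] [-0.3  0.5  0.5]
```

View pics/sc4.png

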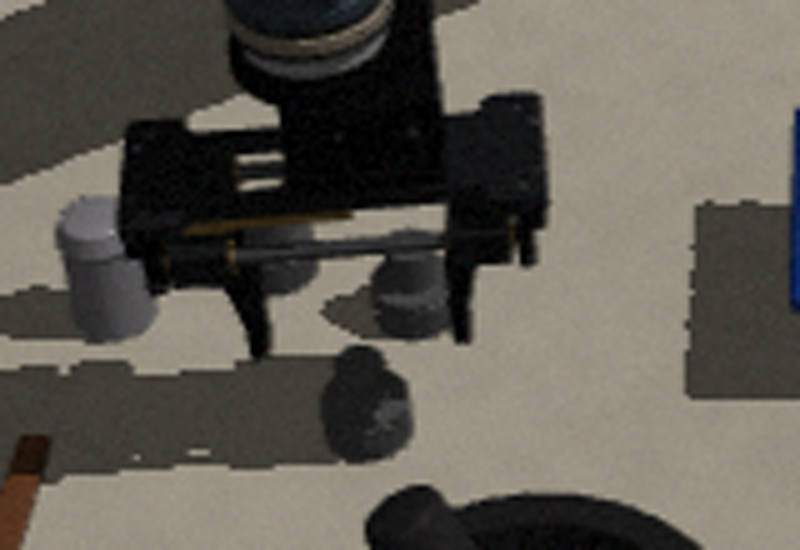

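The fingers, with tips at crop (260,355) and (460,340), straddle the target cap, whose grip top is at (360,360). Going down.

```bash

python3 -m crank '[3,2,0,0,0,0,0, 3,2,12,0,0,0,0, 3,2,24,0,0,0,0, 3,2,32,0,0,0,0, 3,2,32,0,0,0,0]' |head -1
python3 plan.py .5616 -.1762 .051 0
```

```text
time: 7.85
t 7.85 pos [ 563.3 -177.8   56.9] psi 0.3 F [-0.7  0.1 -1.1] w 0.0869 g 0.0 q6 1.07
delta [-1.7 -1.6  5.9] [-0.1  0.2  0.3]
```

```bash

python3 -m crank '[-1,-1,5,0,0,0,0, -1,-1,6,0,0,0,100, -1,-1,6,0,0,0,150, -1,-1,6,0,0,0,255, -1,-1,6,0,0,0,255]' 30|head -1
python3 -m crank '[0,0,0,0,0,0,255, 0,0,0,0,0,0,255, 0,0,0,0,0,0,255, 0,0,0,0,0,0,255, 0,0,0,0,0,0,255]' 30|tail -1
python3 -m crank '[0,0,0,0,0,0,255, 0,0,0,0,0,0,255, 0,0,0,0,0,0,255, 0,0,0,0,0,0,255, 0,0,0,0,0,0,255]' 30|tail -1
python3 plan.py .495 .0965 .17 0
```

```text
time: 8.27
grip_force: 0.0
grip_force: 30.0
t 9.10 pos [ 563.4 -177.4   52.4] psi 0.3 F [-1.   0.6 -0.6] w 0.0253 g 30.0 q6 1.07
delta [ -66.9 -274.3 -117.6] [-0.   0.   0.3]
```

```bash

python3 -m crank '[0,0,-40,0,0,0,255, 0,0,-80,0,0,0,255, 0,0,-120,0,0,0,255, -20,-30,-125,0,0,0,255, -30,-70,-125,0,0,0,255]' 30|tail -2
python3 plan.py .495 .0965 .17 0
```

```text
grip_width: 0.0255
grip_force: 30.0
t 9.52 pos [ 535.1 -110.5  180.9] psi 0.1 F [ 0.4  1.7 -1.7] w 0.0255 g 30.0 q6 1.16
delta [ -39.9 -207.1    9.7] [ 0.3 -0.5  0.1]
```

```bash

python3 -m crank '[-8,-40,0,0,0,0,255, -16,-80,0,0,0,0,255, -24,-120,0,0,0,0,255, -32,-160,0,0,0,0,255, -38,-200,0,0,0,0,255]' |tail -2
python3 -m crank '[0,0,0,0,0,0,255, 0,0,0,0,0,0,255, 0,0,0,0,0,0,255, 0,0,0,0,0,0,255, 0,0,0,0,0,0,255]' |tail -2
python3 plan.py .495 .0965 .15 0
```

```text
grip_width: 0.0253
grip_force: 30.0
grip_width: 0.0251
grip_force: 30.0
t 10.35 pos [494.5  90.8 177.4] psi 0.2 F [ 0.1 -0.4 -0.2] w 0.0251 g 30.0 q6 1.53
delta [ 0.5 -5.8 27.4] [ 0.  -0.   0.2]
```

```bash

python3 -m crank '[2,-5,0,0,0,0,255, 2,-5,8,0,0,0,255, 2,-5,16,0,0,0,255, 2,-5,16,0,0,0,255, 2,-5,16,0,0,0,255]' |tail -2
python3 plan.py .4965 .096 .14 0
python3 - <<'E'
from h import *
c=snap("scene","sc5"); a=c["pixels"][150:250,320:440]; cv2.imwrite("pics/sc5.png",cv2.resize(a,(720,600),interpolation=2)[...,::-1])
E
```

```text
grip_width: 0.0254
grip_force: 30.0
t 10.77 pos [495.2  97.  160.4] psi 0.3 F [ 0.7 -0.3 -1.9] w 0.0254 g 30.0 q6 1.54
delta [ 1.4  1.  20.4] [-0.   0.1  0.3]
```

View pics/sc5.png

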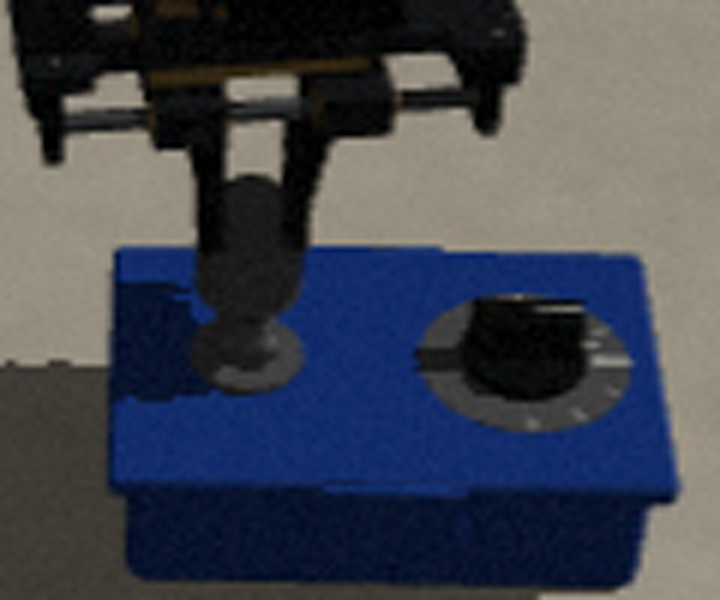

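The cap hangs over the stud: cap centre column is about 249, collar centre column about 246, lip front edge row about 322, and collar front edge row about 392. I'll check the fore-aft alignment from those edges.

```bash
python3 - <<'E'
from h import *
c=load("sc5"); f=lambda u,v:(320+u/6-.4,150+v/6-.4)
print("lip",plane(c,f(249,322),.1080)-[.022,0,0],"collar",plane(c,f(246,392),.071)-[.024,0,0])
a=c["pixels"][195:218,352:371].min(2); print(a[:,8:11].mean(1).round()); b=c["pixels"][183:203,345:378].sum(2); print(b[12])
E
```

```text
lip [0.49515138 0.09467444 0.108     ] collar [0.4940074  0.09474489 0.071     ]
[27. 28. 25. 26. 26. 27. 27. 26. 18. 26. 31. 32. 35. 33. 25. 27. 27. 65.
 61. 56. 22. 19. 17.]
[174 173 157 169 174 159 174 131  76  69  94  71  82  80  78  76  90  86
  89  77  82  68  91  90  88 124 170 173 165 162 162 170 166]
```

```bash

python3 -m crank '[-1,0,4,0,0,0,255, -1,0,8,0,0,0,255, -1,0,13,0,0,0,255, -1,0,18,0,0,0,255, -1,0,18,0,0,0,255]' 40|tail -3
python3 plan.py .4955 .096 .123 0
```

```text
ft_force: [0.1, -0.2, -0.7]
grip_width: 0.0251
grip_force: 40.0
t 11.23 pos [494.2  97.2 142.4] psi 0.3 F [ 0.1 -0.2 -0.7] w 0.0251 g 40.0 q6 1.54
delta [ 1.4  1.2 19.4] [-0.   0.1  0.3]
```

```bash

python3 -m crank '[0,0,1,0,0,0,255, 0,0,2,0,0,0,255, 0,0,3,0,0,0,255, 0,0,4,0,0,0,255, 0,0,5,0,0,0,255]' 40|grep -E "pos|ft"
python3 -m crank '[0,0,1,0,0,0,255, 0,0,2,0,0,0,255, 0,0,3,0,0,0,255, 0,0,3,0,0,0,255, 0,0,3,0,0,0,255]' 40|grep -E "pos|ft"
python3 plan.py .4955 .096 .123 0
```

```text
position: [0.4958, 0.0972, 0.1389]
ft_force: [0.6, 0.5, 5.4]
position: [0.4965, 0.0973, 0.1368]
ft_force: [-0.3, 0.1, 7.3]
t 12.07 pos [496.5  97.3 136.8] psi 0.3 F [-0.3  0.1  7.3] w 0.0249 g 40.0 q6 1.54
delta [-1.   1.3 13.8] [-0.  -0.2  0.3]
```

```bash

python3 -m crank '[0,0,1,0,0,0,255, 0,0,2,0,0,0,255, 0,0,3,0,0,0,255, 0,0,4,0,0,0,255, 0,0,4,0,0,0,255]' 40|grep -E "pos|ft"
python3 -m crank '[0,0,1,0,0,0,255, 0,0,2,0,0,0,255, 0,0,3,0,0,0,255, 0,0,4,0,0,0,255, 0,0,4,0,0,0,255]' 40|grep -E "pos|ft"
python3 plan.py .4955 .096 .123 0
```

```text
position: [0.4957, 0.0973, 0.1314]
ft_force: [2.3, 0.7, -3.3]
position: [0.4946, 0.0972, 0.127]
ft_force: [2.0, 0.3, -4.4]
t 12.90 pos [494.6  97.2 127. ] psi 0.3 F [ 2.   0.3 -4.4] w 0.0251 g 40.0 q6 1.54
delta [0.9 1.2 4. ] [0.  0.1 0.3]
```

Clicked: the force reversed. Next, press onto the collar to about 10–12 N.

```bash

python3 -m crank '[0,0,1,0,0,0,255, 0,0,2,0,0,0,255, 0,0,2,0,0,0,255, 0,0,2,0,0,0,255, 0,0,2,0,0,0,255]' 40|grep -E "pos|ft"
python3 plan.py .4955 .096 .123 0
```

```text
position: [0.4948, 0.0973, 0.1263]
ft_force: [1.0, 1.3, 5.8]
t 13.32 pos [494.8  97.3 126.3] psi 0.3 F [1.  1.3 5.8] w 0.0252 g 40.0 q6 1.54
delta [0.7 1.3 3.3] [-0.  -0.   0.3]
```

```bash

python3 -m crank '[0,0,1,0,0,0,255, 0,0,1,0,0,0,255, 0,0,1,0,0,0,255, 0,0,1,0,0,0,255, 0,0,1,0,0,0,255]' 40|grep -E "pos|ft"
python3 -m crank '[0,0,0,0,0,0,255, 0,0,0,0,0,0,255, 0,0,0,0,0,0,255, 0,0,0,0,0,0,255, 0,0,0,0,0,0,255]' 40|grep -E "pos|ft"
python3 plan.py
```

```text
position: [0.4949, 0.0973, 0.1263]
ft_force: [-0.5, 0.6, 12.8]
position: [0.4949, 0.0973, 0.1263]
ft_force: [-0.8, 0.9, 13.2]
t 14.15 pos [494.9  97.3 126.3] psi 0.3 F [-0.8  0.9 13.2] w 0.0254 g 40.0 q6 1.54
```

```bash
python3 -c "
from rig import robot
print(robot.hand_in())"
```

```text
the job is handed in; nothing more can be done
None
```

I handed in the job, and no verdict came back: the dial pointer stands on the long mark, and the cap clicked home on the stud and is still held down on its collar with a steady 13 N or so.

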